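Plug the gas flowmeter into the push-fit port and tug-test it

ROBOT

A 6-joint arm with a two-finger parallel gripper is mounted at the origin on the work surface. World frame = base frame: x ahead of the robot, y to its left, z up, the work surface at z = 0. Lengths are in mm, angles in rad, forces in N, time in s.
With the tool pointing down it reaches from about 300 to 875 mm from the base axis. Payload 6.4 kg.
Tool frame: the origin (TCP) lies on the centre line of the jaws, within the pads' length; the fingertips stand 19 mm ahead of it and the grasp point (between the pads) is the TCP; z points along the fingers, y is the line along which they close (so a half turn about z gives the same grasp; the last joint's range is limited). The gripper opens to 85 mm and grips with 20 to 120 N. Pads are 22 mm wide; open, the fingers measure 114 mm over their backs; the gripper's body (76 mm by 85 mm) begins 54 mm behind the grasp point. The pads swing forward as they close: fully open they stand 13 mm farther back than shut.
Start: joints at [-1.434, 0.181, 1.607, -0, 1.354, -0.206], TCP at [193.289, -541.554, 250.288] pointing down, gripper open.
Joint ranges: [-2.99, 2.99], [-0.89, 2.07], [0.3, 2.58], [-1.14, 4.28], [0, 2.63], [-3.12, 3.12]. Speed limits (rad/s): [2.57, 2.57, 3.01, 3.14, 3.14, 3.14].

INTERFACE

Orientations are given as a unit quaternion [x, y, z, w].
In Python, from plant import arm gives the robot as it stands.
- The arm moves only by the tool play_rows, never from a script. Its argument "increments" is a list of rows, each a list of 2 entries, a list of its own where there are three numbers: the shift along the tool's x, y, z in mm, then the turn about the tool's z in rad. A call has 1 to 8 rows; each row is the pose to reach, as a shift and turn from the pose commanded when the call began, along the tool's axes at that moment; what a row does not reach only later rows make up. A row lasts 1/8 s, in which the tool goes at most 62.5 mm and 10.7 degrees, less where a joint would pass 70% of its speed; a pose out of reach is approached as far as the arm can. A call with a gripper value outside its range is refused whole. "fingers" is the gripper's target within -1 to 1 (shut at 1, half-way at 0, fully open at -1), set as the call begins (left out, the last holds). The fingers move at their own pace and stop on an object; "force" is the grip in N (left out, the last holds). Time passes only in rows, so rows that repeat a pose let the fingers close. It gives the time, the measured TCP pose, the force, the opening and the grip force at its end, in the units of the state.
- arm.read_state(): the state, without advancing time (a new reading comes with each control period).
- arm.camera(name): name is "scene" or "top"; returns a dict with "img" (384x512x3 uint8, red, green, blue), "z_map" (384x512 float32, mm along the optical axis (not along the pixel's ray), 0 where there is no reading), "fx", "fy", "cx", "cy" (pixels), "eye" and "orientation" of the camera in the world. Camera axes: x right, y up, looking along -z (the intrinsics and any distortion apply to the point x, -y, -z); pixel columns grow to the right and rows downward; lengths in mm; the calibration is good to about 2 mm. A picture is of the moment at which its call begins.
- arm.finish_job(): hands the job in; it is judged then, once.
The state is a dict: "time_s": time; "qpos": joint angles; "dq": joint speeds; "joint_efforts": joint torques, N m; "tcp_pos": TCP position; "eef_rot": TCP orientation; "force": force on the tool from outside, world axes, zero at the start; "torque": the same for the moment, N m; "opening": opening from 0.0 (shut) to 1.0 (fully open); "grip_force": force on a finger pad.
Only numpy, scipy, OpenCV 4.12 (cv2) and the standard library are available. Lean on these libraries where they do the work, as an engineer would, in place of code of your own. Each camera call takes 0.05 s, during which the arm holds its last target. There are 200 camera calls.

TASK

Take the flowmeter (the plug with the clear sight tube on top) out of the rack, push it straight down into the open push-fit port of the gas manifold until it locks, feeling for the end and never forcing it. Then, still holding it, pull it gently upward until the steel ring round the port lifts clearly, to prove that it holds, and let go so that it stays plugged in with the ring back down. Leave the other plugs in the rack and the steel channel beside it where they are.

Things in the scene. Friction and masses are not known exactly. Their poses are not given: they have to be found in the camera images.
- flowmeter: Gas flowmeter plug, 0.2 to 0.33 kg, 120 mm tall, upright in one of the rack's holes (30 mm deep in, 1 mm play). Origin at the centre of its foot, z up its axis; round, so yaw does not matter. From the foot up: steel cone 12 to 22 mm wide (0-8 mm), 22 mm land (8-11), groove 15 mm wide (11-21), 22 mm steel stem (21-64), brass grip, clear sight tube 22 mm wide (90-112), steel cap 26 mm (112-120)
- flowmeter_grip (a point): Where to hold the flowmeter: centre of its round brass grip, 30 mm in diameter and 26 mm long, 77 mm above its foot (43 mm below its top); z up its axis. With 1 mm noise and some play in the rack, look again once it is held
- port (a point): Centre of the open mouth of the push-fit port, in the middle of the manifold, 85 mm above the table; z points up. Brass body 38 mm wide; straight upright bore 24 mm wide, 50 mm deep (1 mm play round the plug). Two sprung pawls inside snap into the plug's groove to lock it. Keep any push or pull under 25 N: contact forces on the plug adding up to over 40 N, the pawls' squeeze included, damage it
- bore (a point): Point on the bore's axis 25 mm below the mouth. The plug locks with its foot 25 to 44 mm below the mouth, differing each time, not visible: feel it. The pawls resist with up to about 9 N, then draw the plug in a few mm as they snap into the groove, and some 1 mm deeper the foot meets stiff rubber (6 to 12 N per mm): a push of 13 N is reached only when locked. Locked, it has 1 to 2 mm free play upward
- manifold: Gas manifold, fixed to the table: aluminium block 90 (x) by 200 (y) by 35 mm high, origin under its centre, with the port standing in the middle of its top and a small black valve knob (34 mm wide, top 67 mm above the table) 70 mm to either side of it along y. Turned by up to 0.35 rad either way; it may stand on either side of the table's middle
- cartridge (a joint): Lift of the steel ring (47 mm wide, 9 mm high, top 4 mm below the mouth) round the brass port (0 is down, 0.005 m its upper stop). Sprung down; rises only when a locked plug is pulled up: starts at 5 to 8 N of pull (besides the plug's weight), half way at about 10 N, fully up at about 13 N. Lifted clearly means over half (2.5 mm) for 0.3 s, by the plug and not by the fingers
- rack: Fixed grey rack block 60 (x) by 200 (y) by 40 mm high, origin under its centre, with three upright round holes 24 mm wide and 30 mm deep in a row along its y, 70 mm apart. It holds the flowmeter and the two other plugs, in any order. Turned by up to 0.35 rad either way
- blank_plug: Bystander: blanking plug in the rack, same 22 mm stem without groove and a short 30 mm brass head, 80 mm tall in all, nothing on top. Origin at its foot
- gauge_plug: Bystander: pressure gauge plug in the rack, same stem and brass grip, with an upright round dial 36 mm wide on top, 118 mm tall in all. Origin at its foot
- channel: Bystander: loose steel U channel 120 by 50 by 33 mm between the rack and the manifold, origin under its centre
There are look-alikes about, which are no part of the job. Leave any red look-alike of the flowmeter alone. Of the things that look like the manifold, the larger one is meant.

How it is judged:
By the outcome, as a careful person would: the job done as asked, in the order asked, and still so for the second after the job is handed in, with the robot touching nothing.
It also fails if it takes over 67 s, if anything falls off the work surface, if the arm or the gripper's body presses on something with over 40 N, if the wrist force passes 120 N, or if a joint passes its speed limit or range.

## Working session

There is one attempt and no reset: what is moved stays moved. The work goes in short steps, Python scripts to look and compute and a tool call to move; the robot and the scene stay as the last step left them, time stands still between calls to the robot, and variables do not carry over. Pictures are saved under pics/ and viewed, at most 10 in all, crops included, and the job is handed in when it is done.

Besides the shell and the picture viewer there is one more tool, called after "Emit:" in YAML: its name, and indented under it one key for each argument. play_rows: Moves the arm, as the interface text tells. Its arguments: {"type":"object","properties":{"increments":{"type":"array","items":{"type":"array"}},"fingers":{"type":"number"},"force":{"type":"number"}},"required":["increments"]}

```bash
mkdir -p pics; ls
cat > h.py <<'E'
import numpy as np, cv2
from scipy.spatial.transform import Rotation as R
from plant import arm
def cam(n):
    return arm.camera(n)
def ray(c,u,v):
    d=np.array([(u-c["cx"])/c["fx"],-(v-c["cy"])/c["fy"],-1.0])
    return R.from_quat(c["orientation"]).apply(d)
def on_plane(c,u,v,z):
    d=ray(c,u,v);e=np.array(c["eye"]);return e+d*(z-e[2])/d[2]
def cloud(c):
    v,u=np.mgrid[0:384,0:512]
    d=np.stack([(u-c["cx"])/c["fx"],-(v-c["cy"])/c["fy"],-np.ones(u.shape)],-1)*c["z_map"][...,None]
    return d@R.from_quat(c["orientation"]).as_matrix().T+np.array(c["eye"])
def save(c,n): cv2.imwrite(f"pics/{n}.png",c["img"][...,::-1])
E
python3 - <<'E'
from h import *
for n in("scene","top"):
    c=cam(n);save(c,n+"0");print({k:v for k,v in c.items() if k not in("img","z_map")})
    np.savez(n+"0.npz",**c)
print(arm.read_state())
a,b=[cv2.imread(f"pics/{n}0.png") for n in("scene","top")]
E
```

```text
pics
{'fx': 359.91317251907805, 'fy': 359.91317251907805, 'cx': 246.601595292, 'cy': 194.08894925517492, 'eye': array([ 985.71114278, -340.87138377,  666.7366807 ]), 'orientation': array([0.32979623, 0.18513608, 0.45119633, 0.80831983])}
{'fx': 392.2642571899112, 'fy': 392.2642571899112, 'cx': 253.14047237446957, 'cy': 183.2490211899083, 'eye': array([ 422.85807931,  -35.5403276 , 1026.9666099 ]), 'orientation': array([-0.01385661,  0.02913735,  0.71061429, -0.70284161])}
{'time_s': 0.1, 'qpos': array([-1.43431513e+00,  1.81482398e-01,  1.60789109e+00, -6.66619993e-06,
        1.35380444e+00, -2.06289624e-01]), 'dq': array([ 0.00092357, -0.00208514, -0.00227085,  0.00094488,  0.00162547,
        0.00095457]), 'joint_efforts': array([ 1.06381433e-04, -4.45881021e+01, -3.52239490e+01, -2.73509304e-04,
        4.18674666e-03,  4.63206766e-05]), 'tcp_pos': array([ 193.21246031, -541.07638178,  249.47359722]), 'eef_rot': array([ 9.85349002e-01,  1.70548283e-01,  2.44084268e-05, -7.92269477e-04]), 'force': array([ 0.46343961, -0.32058257, -0.10643757]), 'torque': array([-0.06382506, -0.00417105, -0.00595769]), 'grip_force': 0.0, 'opening': 0.9991747365681055}
```

View pics/scene0.png

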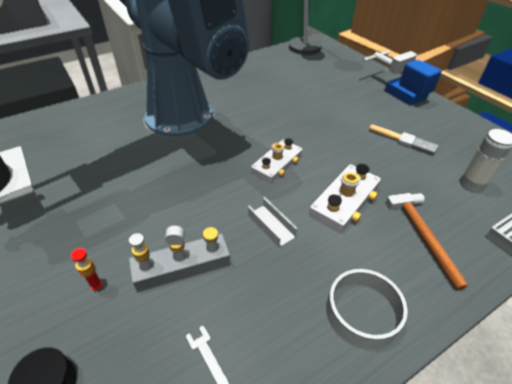

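View pics/top0.png

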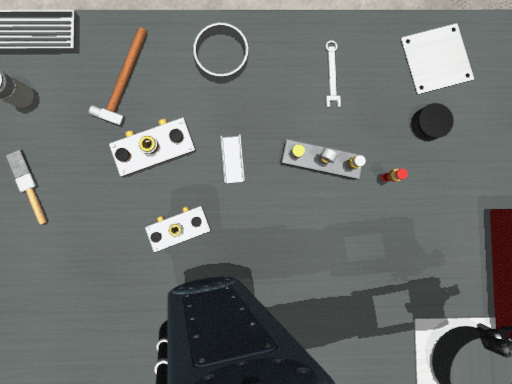

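The scene view shows the rack with the flowmeter (white cap) at its left end at (138,241), the gauge in the middle and the blank at (210,235). The red look-alike is at (85,270) and the larger manifold's port at (350,180). In the top view the cap is at (358,162) and the large port at (148,145).

Run:
```python
from h import *
T=dict(np.load("top0.npz"));S=dict(np.load("scene0.npz"))
ct,cs=cloud(T),cloud(S)
def rep(name,c,P,box,zlo,zhi):
    u0,u1,v0,v1=box
    p=P[v0:v1,u0:u1].reshape(-1,3);m=(p[:,2]>zlo)&(p[:,2]<zhi)
    q=p[m];v,u=np.mgrid[v0:v1,u0:u1];print(name,m.sum(),"med",np.median(q,0).round(1),"mid",((q.min(0)+q.max(0))/2).round(1),"rng",np.ptp(q,0).round(1),"px",u.ravel()[m].mean().round(1),v.ravel()[m].mean().round(1))
    return q
rep("cap top",T,ct,(345,375,148,180),122,136)
rep("cap sc",S,cs,(122,155,228,262),124,136)
rep("port top",T,ct,(130,168,128,165),82,92)
rep("port sc",S,cs,(335,366,165,195),81,92)
# manifold & rack orientation by block tops
for n,box,lo,hi in(("man",(100,205,110,180),30,40),("rack",(275,370,130,185),36,45)):
    q=rep(n,T,ct,box,lo,hi);print(cv2.minAreaRect(q[:,:2].astype(np.float32)))
# channel heights
q=rep("chan",T,ct,(215,250,130,188),15,40)
for n,c,P in(("top",T,ct),("sc",S,cs)):
    for e in ([(358,162),(148,145)] if n=="top" else [(138,241),(351,178)]): print(n,e,P[e[1],e[0]].round(1))
# gold ring of the port mouth by colour
for n,c,b in(("top",T,(130,168,128,165)),("sc",S,(335,366,165,195))):
    h=cv2.cvtColor(c["img"],cv2.COLOR_RGB2HSV)[b[2]:b[3],b[0]:b[1]]
    m=((h[...,0]>15)&(h[...,0]<35)&(h[...,1]>110)&(h[...,2]>80)).astype(np.uint8)
    cn=max(cv2.findContours(m,0,2)[0],key=cv2.contourArea);e=cv2.fitEllipse(cn);u,v=e[0][0]+b[0],e[0][1]+b[2]
    print(n,e,u,v,on_plane(c,u,v,85).round(1))
a=cv2.resize(T["img"][125:185,270:420],None,fx=5,fy=5,interpolation=cv2.INTER_CUBIC);b=cv2.resize(S["img"][150:210,310:395],None,fx=5,fy=5)
d=cv2.resize(T["img"][120:170,115:185],None,fx=5,fy=5)
z=np.zeros((600,780,3),np.uint8);z[:300,:750]=a;z[300:600,:425]=b;z[300:550,430:780]=d
cv2.imwrite("pics/crop.png",z[...,::-1])
```

```text
cap top 104 med [ 526.6 -302.1  129.9] mid [ 526.5 -302.5  128.7] rng [23.4 24.9 10.5] px 359.6 160.7
cap sc 138 med [ 528.6 -303.   128.6] mid [ 527.4 -302.9  127.6] rng [25.8 25.4  6.5] px 135.8 239.8
port top 132 med [578.7 198.   84.7] mid [578.9 197.4  86.2] rng [41.4 41.4  8.3] px 147.0 143.6
port sc 85 med [580.3 196.7  82.8] mid [579.9 197.9  83.2] rng [37.9 37.2  4.3] px 350.4 177.6
man 2137 med [577.2 189.7  35.1] mid [588.7 211.5  35. ] rng [167.1 239.7  10. ] px 152.8 147.1
((618.6494140625, 212.43853759765625), (174.33555603027344, 200.3883819580078), 19.136009216308594)
rack 1312 med [ 539.8 -220.9   40.2] mid [ 542.7 -231.7   40.5] rng [ 99.  201.9   8.9] px 320.1 159.8
((542.8411254882812, -234.71395874023438), (199.68658447265625, 60.69804000854492), 77.29741668701172)
chan 124 med [546.7  13.9  32.8] mid [548.4  -5.4  26.1] rng [122.1  57.8  22.2] px 231.6 158.5
top (358, 162) [ 523.9 -297.9  131.6]
top (148, 145) [580.4 204.   51.5]
sc (138, 241) [ 533.1 -300.5  127.9]
sc (351, 178) [573.3 209.5  69.9]
top ((16.69831085205078, 15.102344512939453), (14.522350311279297, 15.024365425109863), 152.5019073486328) 146.69831085205078 143.10234451293945 [579.6 198.9  85. ]
sc ((16.66595458984375, 12.360721588134766), (9.39171028137207, 16.942611694335938), 90.75609588623047) 351.66595458984375 177.36072158813477 [583.  198.4  85. ]
```

View pics/crop.png

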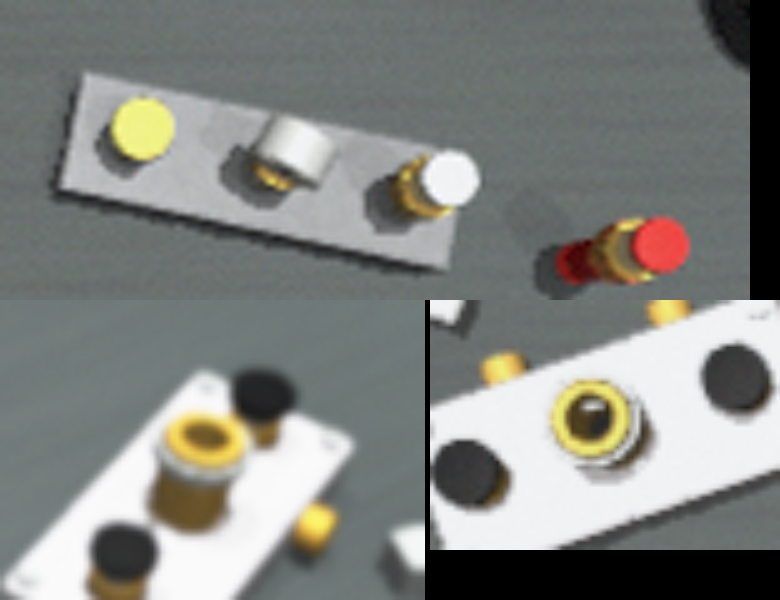

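The cap centre is at about (527,-302.5) from both views, and the rack geometry gives the hole at (527.4,-303), which agrees. The port is at about (580,198) and the larger manifold is the near one, 200 mm long. I'll close perpendicular to the rack row, which means a turn of -1.0 rad.

Emit:
play_rows:
  increments:
    - [[30, -9, 0], -0.1]
    - [[80, -23, 0], -0.23]
    - [[135, -39, 0], -0.38]
    - [[190, -54, 0], -0.53]
    - [[245, -70, 0], -0.68]
    - [[300, -86, 0], -0.83]
    - [[350, -100, 0], -0.95]
    - [[394.6, -112.9, 0], -1.0]
  fingers: -1

```text
time_s: 1.1
tcp_pos: [528.2, -301.0, 249.8]
eef_rot: [0.782, 0.623, -0.0, -0.0]
force: [0.1, -0.7, -0.1]
opening: 0.999
grip_force: 0.0
```

Emit:
play_rows:
  increments:
    - [[0, 0, 0], 0]
    - [[0, 0, 0], 0]

```text
time_s: 1.35
tcp_pos: [526.5, -302.6, 249.7]
eef_rot: [0.783, 0.622, -0.0, -0.0]
force: [-0.1, -0.6, 0.0]
opening: 1.0
grip_force: 0.0
```

```bash
cat >> h.py <<'E'
def to(x,y,z):
    s=arm.read_state();r=R.from_quat(s["eef_rot"]);m=r.as_matrix()
    print("t",s["time_s"],"tcp",s["tcp_pos"].round(2),"F",s["force"].round(2),"ax",m[:,1].round(3),m[:,2].round(3),"d",(m.T@(np.array([x,y,z])-s["tcp_pos"])).round(2))
E
python3 -c "
from h import *
to(527,-302.7,87)"
```

```text
t 1.35 tcp [ 526.51 -302.55  249.74] F [-0.14 -0.6   0.02] ax [ 0.974 -0.226 -0.001] [-0.001  0.    -1.   ] d [-5.0000e-02  7.0000e-01  1.6274e+02]
```

Emit:
play_rows:
  increments:
    - [[0, 0.5, 30], 0]
    - [[0, 0.5, 70], 0]
    - [[0, 0.5, 110], 0]
    - [[0, 0.5, 140], 0]
    - [[0, 0.5, 155], 0]
    - [[0, 0.5, 163], 0]
    - [[0, 0.5, 163], 0]
    - [[0, 0.5, 163], 0]

```text
time_s: 2.35
tcp_pos: [528.1, -303.3, 88.6]
eef_rot: [0.783, 0.622, 0.0, 0.001]
force: [-0.3, 0.7, 0.7]
opening: 1.001
grip_force: 0.0
```

Emit:
play_rows:
  increments:
    - [[0, 0, 0], 0]
    - [[0, 0, 0], 0]
    - [[0, 0, 0], 0]
    - [[0, 0, 0], 0]
    - [[0, 0, 0], 0]
    - [[0, 0, 0], 0]
    - [[0, 0, 0], 0]
    - [[0, 0, 0], 0]
  fingers: 1
  force: 45

```text
time_s: 3.35
tcp_pos: [527.5, -302.8, 87.6]
eef_rot: [0.783, 0.622, -0.0, 0.0]
force: [-1.6, 1.4, 5.4]
opening: 0.337
grip_force: 44.3
```

```bash
python3 -c "
from h import *
to(527,-302.7,87);print(arm.read_state()['opening'],arm.read_state()['grip_force'])"
```

```text
t 3.35 tcp [ 527.51 -302.84   87.64] F [-1.58  1.44  5.41] ax [ 0.974 -0.226  0.   ] [ 0. -0. -1.] d [ 0.03 -0.53  0.64]
0.3365936937890788 44.33593511581421
```

Emit:
play_rows:
  increments:
    - [[0, 0, -5], 0]
    - [[0, 0, -15], 0]
    - [[0, 0, -30], 0]
    - [[0, 0, -55], 0]
    - [[0, 0, -90], 0]
    - [[0, 0, -125], 0]
    - [[0, 0, -150], 0]
    - [[0, 0, -160], 0]

```text
time_s: 4.35
tcp_pos: [528.2, -303.2, 250.1]
eef_rot: [0.783, 0.622, 0.0, 0.002]
force: [-0.4, 0.1, -3.4]
opening: 0.338
grip_force: 44.7
```

Emit:
play_rows:
  increments:
    - [[0, 0, 0], 0]
    - [[0, 0, 0], 0]
    - [[0, 0, 0], 0]

```text
time_s: 4.72
tcp_pos: [526.9, -302.2, 245.8]
eef_rot: [0.783, 0.622, -0.0, -0.001]
force: [0.0, -1.2, -3.8]
opening: 0.337
grip_force: 44.7
```

Run:
```python
from h import *
to(580,198.2,240);print(arm.read_state()['opening'],arm.read_state()['grip_force'])
c=cam("scene");save(c,"s1")
```

```text
t 4.725 tcp [ 526.93 -302.23  245.77] F [ 0.03 -1.15 -3.84] ax [ 0.974 -0.226 -0.002] [-0.002  0.002 -1.   ] d [499.46 -61.4    6.53]
0.33679783179022826 44.73283052444458
```

View pics/s1.png

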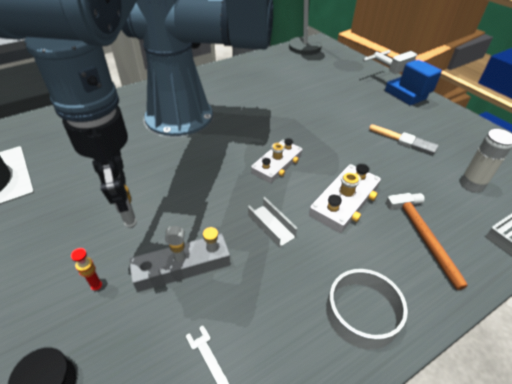

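The flowmeter is held at about (125,205), its rack hole is empty and the other plugs are undisturbed. Next I'll move it to the port.

Emit:
play_rows:
  increments:
    - [[15, -2, 0], 0]
    - [[45, -5, 0], 0]
    - [[90, -11, 0], 0]
    - [[140, -17, 0], 0]
    - [[190, -23, 0], 0]
    - [[240, -29.5, 0], 0]
    - [[290, -35.6, 0], 0]
    - [[340, -41.8, 0], 0]

```text
time_s: 5.78
tcp_pos: [563.1, 40.5, 247.3]
eef_rot: [0.783, 0.622, 0.0, -0.0]
force: [1.0, 0.5, -2.7]
opening: 0.339
grip_force: 44.8
```

Emit:
play_rows:
  increments:
    - [[50, -6, 0], 0]
    - [[95, -11.5, 0], 0]
    - [[130, -16, 0], 0]
    - [[150, -18.5, 0], 0]
    - [[159.5, -19.6, 0], 0]
    - [[159.5, -19.6, 0], 0]
    - [[159.5, -19.6, 0], 0]
    - [[159.5, -19.6, 0], 0]

```text
time_s: 6.78
tcp_pos: [580.7, 196.7, 247.3]
eef_rot: [0.783, 0.622, -0.0, 0.0]
force: [0.3, -1.1, -3.3]
opening: 0.335
grip_force: 44.8
```

Run:
```python
from h import *
to(580,198.2,240)
cs=cam("scene");ct=cam("top");save(cs,"s2");save(ct,"t2")
np.savez("s2.npz",**cs);np.savez("t2.npz",**ct)
a=cs["img"][90:200,290:410];b=ct["img"][110:170,90:190]
z=np.zeros((600,800,3),np.uint8)
a=cv2.resize(a,None,fx=3.3,fy=3.3,interpolation=cv2.INTER_CUBIC);b=cv2.resize(b,None,fx=4,fy=4,interpolation=cv2.INTER_CUBIC)
z[:a.shape[0],:a.shape[1]]=a;z[:b.shape[0],400:400+b.shape[1]]=b
cv2.imwrite("pics/c2.png",z[:400,...,::-1])
```

```text
t 6.775 tcp [580.7  196.68 247.32] F [ 0.28 -1.13 -3.34] ax [ 0.974 -0.227  0.   ] [-0. -0. -1.] d [ 1.32 -1.03  7.32]
```

View pics/c2.png

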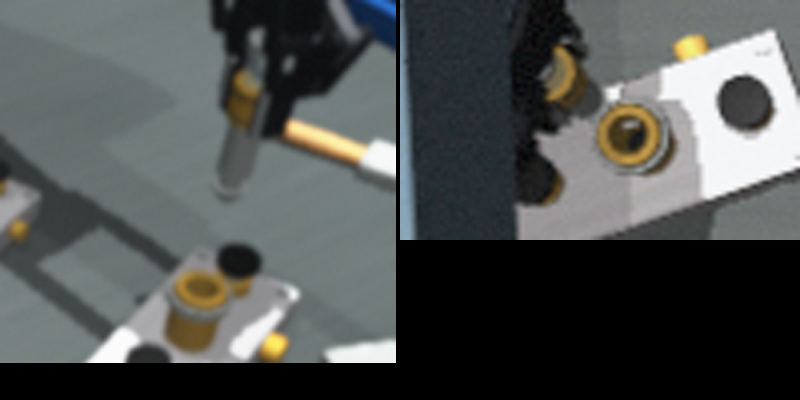

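The plug hangs upright above and beside the port. I'll lower it to just above the mouth and compare foot and mouth in the same views, so the calibration bias cancels.

Emit:
play_rows:
  increments:
    - [[1.3, -1.0, 12], 0]
    - [[1.3, -1.0, 30], 0]
    - [[1.3, -1.0, 50], 0]
    - [[1.3, -1.0, 62], 0]
    - [[1.3, -1.0, 68], 0]
    - [[1.3, -1.0, 70], 0]
    - [[1.3, -1.0, 70], 0]
    - [[1.3, -1.0, 70], 0]

```text
time_s: 7.88
tcp_pos: [580.3, 199.3, 178.0]
eef_rot: [0.783, 0.622, 0.001, 0.0]
force: [-1.0, -0.1, -3.4]
opening: 0.344
grip_force: 44.8
```

Run:
```python
from h import *
to(580,198.2,170)
cs=cam("scene");ct=cam("top");np.savez("s3.npz",**cs);np.savez("t3.npz",**ct)
a=cs["img"][120:205,310:390];b=ct["img"][110:170,110:180]
z=np.zeros((600,800,3),np.uint8)
a=cv2.resize(a,None,fx=5,fy=5,interpolation=cv2.INTER_CUBIC);b=cv2.resize(b,None,fx=5,fy=5,interpolation=cv2.INTER_CUBIC)
z[:a.shape[0],:a.shape[1]]=a;z[:b.shape[0],410:410+b.shape[1]]=b
cv2.imwrite("pics/c3.png",z[:430,...,::-1])
P=cloud(cs)
# plug stem (scene cloud) between z=105..150 near the port, and front surface
m=(np.hypot(P[...,0]-580,P[...,1]-198)<35)&(P[...,2]>101)&(P[...,2]<180)
v,u=np.nonzero(m)
for r in range(v.min(),v.max()+1):
    k=u[v==r]
    if len(k): print(r,k.min(),k.max(),P[r,k,2].mean().round(0),cs["img"][r,int(k.mean())])
```

```text
t 7.875 tcp [580.32 199.31 178.04] F [-0.97 -0.07 -3.36] ax [ 0.974 -0.226  0.001] [ 0.001  0.    -1.   ] d [-1.16 -0.07  8.04]
139 351 351 177.0 [78 85 84]
140 351 351 175.0 [73 80 79]
141 351 351 178.0 [67 73 72]
142 351 353 177.0 [45 47 48]
143 351 353 175.0 [42 43 43]
144 351 353 174.0 [41 41 40]
145 350 353 171.0 [57 60 60]
146 350 354 171.0 [43 40 33]
147 350 354 169.0 [49 44 34]
148 350 356 171.0 [68 56 30]
149 351 358 173.0 [80 63 30]
150 352 359 173.0 [87 69 31]
151 352 363 172.0 [90 71 32]
152 353 370 173.0 [68 60 46]
153 353 369 172.0 [69 70 69]
154 353 369 170.0 [70 72 72]
155 353 369 166.0 [66 69 69]
156 352 368 163.0 [74 77 77]
157 352 367 160.0 [77 80 79]
158 352 365 155.0 [86 89 88]
159 351 361 148.0 [86 89 89]
160 351 361 143.0 [88 91 90]
161 351 360 140.0 [85 88 88]
162 351 360 138.0 [86 89 89]
163 350 360 134.0 [88 91 90]
164 350 359 132.0 [86 90 89]
165 350 359 129.0 [87 90 89]
166 350 359 126.0 [88 90 90]
167 350 359 122.0 [88 91 89]
168 349 358 119.0 [86 89 89]
169 349 358 112.0 [90 93 92]
170 349 358 111.0 [ 97 101 100]
171 349 357 109.0 [105 109 108]
172 350 357 108.0 [ 98 102  99]
173 351 355 106.0 [93 89 78]
```

View pics/c3.png

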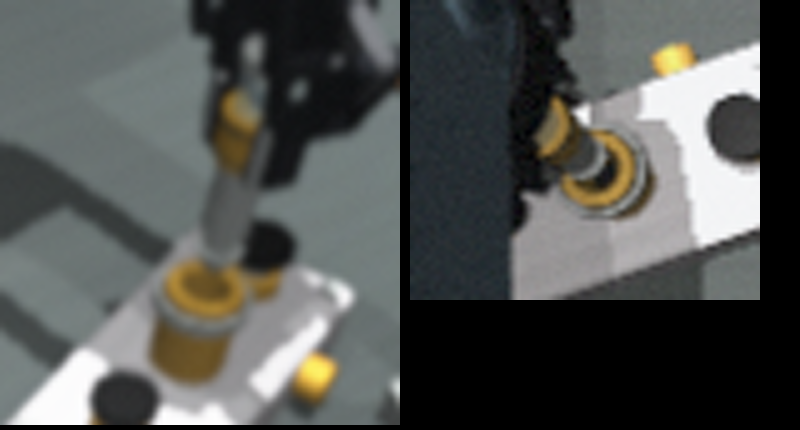

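Run:
```python
from h import *
def proj(c,p):
    q=R.from_quat(c["orientation"]).inv().apply(np.array(p)-c["eye"]);return np.array([c["cx"]+c["fx"]*q[0]/-q[2],c["cy"]+c["fy"]*q[1]/q[2]])
S=dict(np.load("s3.npz"));T=dict(np.load("t3.npz"))
rows=[];rhs=[]
for n,c,zr,port in(("s",S,(112,150),(351.67,177.36)),("t",T,(108,150),(146.7,143.1))):
    P=cloud(c);m=(np.hypot(P[...,0]-580,P[...,1]-198)<26)&(P[...,2]>zr[0])&(P[...,2]<zr[1])
    m=cv2.connectedComponentsWithStats(m.astype(np.uint8))
    k=1+np.argmax(m[2][1:,4]);v,u=np.nonzero(m[1]==k)
    # plug axis vs expected vertical line through (580,198.2)
    pa,pb=proj(c,(580,198.2,zr[0])),proj(c,(580,198.2,zr[1]))
    d=(pb-pa)/np.linalg.norm(pb-pa);nn=np.array([-d[1],d[0]])
    s=(np.c_[u,v]-pa)@nn;t=(np.c_[u,v]-pa)@d
    k2=np.round(t);mids=[(s[k2==i].min()+s[k2==i].max())/2 for i in np.unique(k2) if (k2==i).sum()>5]
    w=[np.ptp(s[k2==i])+1 for i in np.unique(k2) if (k2==i).sum()>5]
    off=np.median(mids);dist=-R.from_quat(c["orientation"]).inv().apply(np.array([580,198,130])-c["eye"])[2];mm=dist/c["fx"]
    po=(np.array(port)-proj(c,(580,198.2,85)))
    ex=R.from_quat(c["orientation"]).apply([nn[0],-nn[1],0])
    print(n,len(u),"plug off mm",(off*mm).round(2),"width mm",(np.median(w)*mm).round(1),np.array(mids).round(1),"port off mm",(po@nn*mm).round(2),"dir",ex.round(2))
    rows.append(ex[:2]);rhs.append((po@nn-off)*mm)
print("correction world",np.linalg.solve(rows,rhs).round(2))
```

```text
s 111 plug off mm 1.09 width mm 21.7 [0.5 0.6 0.3 0.6 0.4 0.6 0.3 0.5 0.3 0.5 0.7] port off mm 2.5 dir [ 0.67  0.72 -0.19]
t 47 plug off mm -0.14 width mm 18.8 [-0.1  0.2 -0.3 -0.2  0.4] port off mm -0.71 dir [ 0.83 -0.56  0.06]
correction world [0.39 1.6 ]
```

Emit:
play_rows:
  increments:
    - [[1.2, 0.1, 0], 0]
    - [[1.2, 0.1, 3], 0]
    - [[1.2, 0.1, 7], 0]
    - [[1.2, 0.1, 11], 0]
    - [[1.2, 0.1, 15], 0]
    - [[1.2, 0.1, 18], 0]
    - [[1.2, 0.1, 18], 0]
    - [[1.2, 0.1, 18], 0]

```text
time_s: 8.98
tcp_pos: [580.4, 200.4, 159.4]
eef_rot: [0.783, 0.622, 0.0, 0.0]
force: [0.1, -0.2, -3.2]
opening: 0.334
grip_force: 44.8
```

Emit:
play_rows:
  increments:
    - [[0, 0, 1.5], 0]
    - [[0, 0, 3], 0]
    - [[0, 0, 4.5], 0]
    - [[0, 0, 6], 0]
    - [[0, 0, 6], 0]
    - [[0, 0, 6], 0]

```text
time_s: 9.72
tcp_pos: [580.0, 200.3, 153.0]
eef_rot: [0.783, 0.622, -0.0, -0.0]
force: [-0.8, -1.0, -3.7]
opening: 0.337
grip_force: 44.9
```

Run:
```python
from h import *
to(580,198.2,150);print(arm.read_state()['torque'].round(2))
```

```text
t 9.725 tcp [580.   200.33 153.03] F [-0.84 -0.95 -3.66] ax [ 0.974 -0.226 -0.001] [-0.001 -0.    -1.   ] d [-2.08  0.48  3.03]
[-0.16  0.21 -0.02]
```

Emit:
play_rows:
  increments:
    - [[0, 0, 1], 0]
    - [[0, 0, 2], 0]
    - [[0, 0, 3], 0]
    - [[0, 0, 3], 0]
    - [[0, 0, 3], 0]

```text
time_s: 10.35
tcp_pos: [580.1, 200.4, 150.1]
eef_rot: [0.783, 0.622, -0.0, -0.0]
force: [-0.8, -0.2, -3.2]
opening: 0.337
grip_force: 44.9
```

Emit:
play_rows:
  increments:
    - [[0, 0, 1], 0]
    - [[0, 0, 2], 0]
    - [[0, 0, 3], 0]
    - [[0, 0, 3], 0]
    - [[0, 0, 3], 0]

```text
time_s: 10.98
tcp_pos: [580.2, 200.3, 147.1]
eef_rot: [0.783, 0.622, -0.0, -0.0]
force: [-2.9, 0.2, -2.5]
opening: 0.338
grip_force: 44.9
```

Run:
```python
from h import *
to(580,198.2,150);print(arm.read_state()['torque'].round(2))
```

```text
t 10.975 tcp [580.18 200.34 147.14] F [-2.91  0.24 -2.53] ax [ 0.974 -0.226 -0.   ] [-0. -0. -1.] d [-2.13  0.31 -2.86]
[-0.25  0.5  -0.03]
```

Emit:
play_rows:
  increments:
    - [[0, -0.6, 0], 0]
    - [[0, -0.6, 0], 0]
    - [[0, -0.6, 0], 0]

```text
time_s: 11.35
tcp_pos: [579.9, 200.5, 147.3]
eef_rot: [0.783, 0.622, 0.0, 0.0]
force: [-0.6, -1.8, -3.4]
opening: 0.338
grip_force: 44.9
```

Emit:
play_rows:
  increments:
    - [[0, 0, 1], 0]
    - [[0, 0, 2], 0]
    - [[0, 0, 2], 0]
    - [[0, 0, 2], 0]

```text
time_s: 11.85
tcp_pos: [579.8, 200.5, 145.3]
eef_rot: [0.783, 0.622, 0.0, 0.0]
force: [0.2, -1.0, -3.4]
opening: 0.337
grip_force: 44.8
```

Emit:
play_rows:
  increments:
    - [[-0.3, 0, 1], 0]
    - [[-0.3, 0, 2], 0]
    - [[-0.3, 0, 3], 0]
    - [[-0.3, 0, 3], 0]
    - [[-0.3, 0, 3], 0]

```text
time_s: 12.48
tcp_pos: [579.6, 200.3, 142.2]
eef_rot: [0.783, 0.622, 0.0, -0.0]
force: [-0.2, 0.3, -2.4]
opening: 0.338
grip_force: 44.8
```

Emit:
play_rows:
  increments:
    - [[0, 0, 1], 0]
    - [[0, 0, 2], 0]
    - [[0, 0, 2], 0]
    - [[0, 0, 2], 0]

```text
time_s: 12.98
tcp_pos: [579.6, 200.2, 140.3]
eef_rot: [0.783, 0.622, 0.0, -0.0]
force: [-0.3, 0.3, -3.7]
opening: 0.336
grip_force: 44.8
```

Emit:
play_rows:
  increments:
    - [[0, 0, 1], 0]
    - [[0, 0, 2], 0]
    - [[0, 0, 2], 0]
    - [[0, 0, 2], 0]

```text
time_s: 13.48
tcp_pos: [579.4, 200.2, 138.1]
eef_rot: [0.783, 0.622, -0.0, -0.0]
force: [-1.6, -1.6, -3.1]
opening: 0.339
grip_force: 44.8
```

Emit:
play_rows:
  increments:
    - [[-0.2, -0.2, 1], 0]
    - [[-0.2, -0.2, 2], 0]
    - [[-0.2, -0.2, 2], 0]
    - [[-0.2, -0.2, 2], 0]

```text
time_s: 13.98
tcp_pos: [579.4, 200.1, 136.3]
eef_rot: [0.783, 0.622, 0.0, 0.0]
force: [-0.4, -0.1, -2.8]
opening: 0.338
grip_force: 44.9
```

Emit:
play_rows:
  increments:
    - [[0, 0, 1], 0]
    - [[0, 0, 2], 0]
    - [[0, 0, 2], 0]
    - [[0, 0, 2], 0]

```text
time_s: 14.48
tcp_pos: [579.8, 200.1, 134.9]
eef_rot: [0.783, 0.622, 0.0, 0.0]
force: [-1.5, -0.3, 4.2]
opening: 0.334
grip_force: 45.6
```

Emit:
play_rows:
  increments:
    - [[0, 0, 1], 0]
    - [[0, 0, 2], 0]
    - [[0, 0, 2], 0]
    - [[0, 0, 2], 0]

```text
time_s: 14.98
tcp_pos: [579.0, 199.9, 131.5]
eef_rot: [0.783, 0.622, -0.0, -0.0]
force: [0.4, -1.4, -1.3]
opening: 0.339
grip_force: 44.9
```

Emit:
play_rows:
  increments:
    - [[0, 0, 0.5], 0]
    - [[0, 0, 1], 0]
    - [[0, 0, 1], 0]
    - [[0, 0, 1], 0]

```text
time_s: 15.48
tcp_pos: [579.0, 200.0, 130.9]
eef_rot: [0.783, 0.622, -0.0, -0.0]
force: [-0.3, -0.9, -3.8]
opening: 0.339
grip_force: 44.9
```

Emit:
play_rows:
  increments:
    - [[0, 0, 0.5], 0]
    - [[0, 0, 0.5], 0]
    - [[0, 0, 0.5], 0]

```text
time_s: 15.85
tcp_pos: [579.3, 200.1, 130.7]
eef_rot: [0.783, 0.622, -0.0, -0.0]
force: [-0.3, -0.6, -2.8]
opening: 0.334
grip_force: 44.9
```

Emit:
play_rows:
  increments:
    - [[0, 0, 0.5], 0]
    - [[0, 0, 1], 0]
    - [[0, 0, 1], 0]
    - [[0, 0, 1], 0]

```text
time_s: 16.35
tcp_pos: [579.2, 200.1, 129.6]
eef_rot: [0.783, 0.622, -0.0, -0.0]
force: [-0.5, -1.2, -3.5]
opening: 0.342
grip_force: 44.9
```

Emit:
play_rows:
  increments:
    - [[0, 0, 0.5], 0]
    - [[0, 0, 0.5], 0]
    - [[0, 0, 0.5], 0]

```text
time_s: 16.73
tcp_pos: [578.9, 200.0, 128.5]
eef_rot: [0.783, 0.622, -0.001, -0.0]
force: [-0.4, 1.1, -8.9]
opening: 0.34
grip_force: 44.9
```

Emit:
play_rows:
  increments:
    - [[0, 0, 0.5], 0]
    - [[0, 0, 1], 0]
    - [[0, 0, 1], 0]
    - [[0, 0, 1], 0]

```text
time_s: 17.23
tcp_pos: [579.1, 200.1, 128.1]
eef_rot: [0.783, 0.622, -0.0, -0.0]
force: [0.1, -0.2, -9.6]
opening: 0.339
grip_force: 45.0
```

Emit:
play_rows:
  increments:
    - [[0, 0, 0.5], 0]
    - [[0, 0, 0.5], 0]
    - [[0, 0, 0.5], 0]

```text
time_s: 17.6
tcp_pos: [579.3, 200.1, 127.8]
eef_rot: [0.783, 0.622, -0.0, -0.0]
force: [-1.3, -0.3, -8.9]
opening: 0.342
grip_force: 45.1
```

Emit:
play_rows:
  increments:
    - [[0, 0, 0.5], 0]
    - [[0, 0, 0.5], 0]
    - [[0, 0, 0.5], 0]

```text
time_s: 17.98
tcp_pos: [579.5, 200.1, 127.6]
eef_rot: [0.783, 0.622, 0.0, 0.0]
force: [-1.3, 0.2, -5.1]
opening: 0.336
grip_force: 45.4
```

Emit:
play_rows:
  increments:
    - [[0, 0, 0.5], 0]
    - [[0, 0, 0.5], 0]
    - [[0, 0, 0.5], 0]

```text
time_s: 18.35
tcp_pos: [579.7, 200.0, 127.2]
eef_rot: [0.783, 0.622, 0.0, 0.0]
force: [-1.8, -0.5, -3.1]
opening: 0.336
grip_force: 45.6
```

Emit:
play_rows:
  increments:
    - [[0, 0, 0.5], 0]
    - [[0, 0, 0.5], 0]
    - [[0, 0, 0.5], 0]

```text
time_s: 18.73
tcp_pos: [579.6, 200.0, 126.5]
eef_rot: [0.783, 0.622, 0.0, 0.0]
force: [-0.9, -0.9, -1.6]
opening: 0.34
grip_force: 45.6
```

Emit:
play_rows:
  increments:
    - [[0, 0, 0.4], 0]
    - [[0, 0, 0.4], 0]
    - [[0, 0, 0.4], 0]

```text
time_s: 19.1
tcp_pos: [579.7, 200.1, 126.4]
eef_rot: [0.783, 0.622, 0.0, 0.0]
force: [-1.9, -1.5, 2.0]
opening: 0.335
grip_force: 46.1
```

Emit:
play_rows:
  increments:
    - [[0, 0, 0.5], 0]
    - [[0, 0, 0.5], 0]
    - [[0, 0, 0.5], 0]

```text
time_s: 19.48
tcp_pos: [579.8, 200.2, 126.4]
eef_rot: [0.783, 0.622, 0.001, 0.0]
force: [-3.7, -0.0, 6.2]
opening: 0.336
grip_force: 46.6
```

Emit:
play_rows:
  increments:
    - [[0, 0, 0.5], 0]
    - [[0, 0, 0.5], 0]
    - [[0, 0, 0.5], 0]

```text
time_s: 19.85
tcp_pos: [579.9, 200.3, 126.3]
eef_rot: [0.783, 0.622, 0.001, 0.0]
force: [-4.7, -1.1, 9.4]
opening: 0.337
grip_force: 46.9
```

Emit:
play_rows:
  increments:
    - [[0, 0, 0.4], 0]
    - [[0, 0, 0.4], 0]
    - [[0, 0, 0.4], 0]

```text
time_s: 20.23
tcp_pos: [579.9, 200.3, 126.3]
eef_rot: [0.783, 0.622, 0.001, 0.0]
force: [-4.8, -1.8, 11.0]
opening: 0.332
grip_force: 47.1
```

About 14 N net push on a stiff end after the clear snap-in, so it's locked. Now the gentle pull.

Emit:
play_rows:
  increments:
    - [[0, 0, -0.5], 0]
    - [[0, 0, -1], 0]
    - [[0, 0, -1.5], 0]
    - [[0, 0, -2], 0]
    - [[0, 0, -2.5], 0]
    - [[0, 0, -3], 0]
    - [[0, 0, -3], 0]
    - [[0, 0, -3], 0]

```text
time_s: 21.22
tcp_pos: [579.1, 200.1, 127.1]
eef_rot: [0.783, 0.622, -0.0, -0.0]
force: [-0.4, 0.6, -3.2]
opening: 0.331
grip_force: 45.8
```

Emit:
play_rows:
  increments:
    - [[0, 0, -0.5], 0]
    - [[0, 0, -1], 0]
    - [[0, 0, -1.5], 0]
    - [[0, 0, -2], 0]
    - [[0, 0, -2], 0]
    - [[0, 0, -2], 0]

```text
time_s: 21.98
tcp_pos: [579.0, 200.1, 129.1]
eef_rot: [0.783, 0.622, -0.0, -0.0]
force: [0.4, 0.6, -10.9]
opening: 0.337
grip_force: 45.1
```

Emit:
play_rows:
  increments:
    - [[0, 0, -0.5], 0]
    - [[0, 0, -1], 0]
    - [[0, 0, -1], 0]
    - [[0, 0, -1], 0]

```text
time_s: 22.48
tcp_pos: [579.1, 200.1, 130.2]
eef_rot: [0.783, 0.622, -0.0, -0.0]
force: [-0.2, -0.1, -12.6]
opening: 0.343
grip_force: 45.2
```

Emit:
play_rows:
  increments:
    - [[0, 0, -0.5], 0]
    - [[0, 0, -1], 0]
    - [[0, 0, -1], 0]
    - [[0, 0, -1], 0]

```text
time_s: 22.98
tcp_pos: [579.1, 200.1, 131.3]
eef_rot: [0.783, 0.622, -0.0, -0.0]
force: [-0.1, -0.2, -14.1]
opening: 0.338
grip_force: 45.3
```

Emit:
play_rows:
  increments:
    - [[0, 0, -0.5], 0]
    - [[0, 0, -1], 0]
    - [[0, 0, -1.2], 0]
    - [[0, 0, -1.2], 0]
    - [[0, 0, -1.2], 0]
    - [[0, 0, -1.2], 0]
    - [[0, 0, -1.2], 0]
    - [[0, 0, -1.2], 0]

```text
time_s: 23.98
tcp_pos: [579.2, 200.1, 132.6]
eef_rot: [0.783, 0.622, -0.0, -0.0]
force: [-1.7, -0.0, -16.9]
opening: 0.336
grip_force: 45.4
```

Run:
```python
from h import *
to(579,200,125)
cs=cam("scene");S=dict(np.load("s3.npz"))
f=lambda c:cv2.resize(c["img"][130:210,310:390],None,fx=4.8,fy=4.8,interpolation=cv2.INTER_CUBIC)
cv2.imwrite("pics/c4.png",np.hstack([f(S),f(cs)])[...,::-1])
```

```text
t 23.975 tcp [579.22 200.07 132.6 ] F [ -1.66  -0.04 -16.89] ax [ 0.974 -0.226 -0.   ] [-0. -0. -1.] d [-0.12 -0.19  7.6 ]
```

View pics/c4.png

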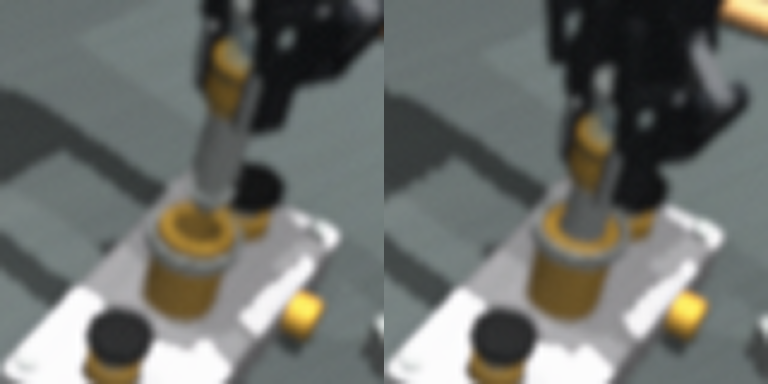

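The ring (right crop, about (585,255)) sits visibly higher against the brass than before: lifted. Next I'll lower it back to zero load and release.

Emit:
play_rows:
  increments:
    - [[0, 0, 1], 0]
    - [[0, 0, 2], 0]
    - [[0, 0, 3], 0]
    - [[0, 0, 4], 0]
    - [[0, 0, 5], 0]
    - [[0, 0, 6], 0]
    - [[0, 0, 6], 0]
    - [[0, 0, 6], 0]

```text
time_s: 25.02
tcp_pos: [579.8, 200.2, 127.6]
eef_rot: [0.783, 0.622, 0.001, 0.0]
force: [-4.7, 0.2, -2.7]
opening: 0.337
grip_force: 46.7
```

Emit:
play_rows:
  increments:
    - [[0, 0, 0], 0]
    - [[0, 0, 0], 0]
    - [[0, 0, 0], 0]
    - [[0, 0, 0], 0]
    - [[0, 0, 0], 0]
    - [[0, 0, 0], 0]
    - [[0, 0, 0], 0]
    - [[0, 0, 0], 0]
  fingers: -1

```text
time_s: 26.02
tcp_pos: [579.3, 200.1, 126.6]
eef_rot: [0.783, 0.622, -0.0, -0.0]
force: [-0.1, -0.7, -0.6]
opening: 0.999
grip_force: 0.0
```

Released with no load left. I'll withdraw straight up and check.

Emit:
play_rows:
  increments:
    - [[0, 0, -10], 0]
    - [[0, 0, -30], 0]
    - [[0, 0, -60], 0]
    - [[0, 0, -100], 0]
    - [[0, 0, -130], 0]
    - [[0, 0, -150], 0]
    - [[0, 0, -150], 0]
    - [[0, 0, -150], 0]

```text
time_s: 27.02
tcp_pos: [578.7, 200.0, 275.4]
eef_rot: [0.783, 0.622, -0.001, -0.001]
force: [1.1, -0.6, -0.5]
opening: 1.001
grip_force: 0.0
```

Run:
```python
from h import *
to(579,200,125)
cs=cam("scene");P=cloud(cs)
m=(np.hypot(P[...,0]-580,P[...,1]-199)<20)&(P[...,2]>100)&(P[...,2]<240);print("top z",np.percentile(P[m][:,2],[50,98]))
f=cv2.resize(cs["img"][110:210,110:410],None,fx=2.6,fy=2.6,interpolation=cv2.INTER_CUBIC)
cv2.imwrite("pics/c5.png",f[...,::-1])
```

```text
t 27.025 tcp [578.71 199.96 275.43] F [ 1.1  -0.58 -0.49] ax [ 0.974 -0.226 -0.002] [-0.002 -0.    -1.   ] d [  0.21   0.56 150.43]
top z [137.77492969 167.9623127 ]
```

View pics/c5.png

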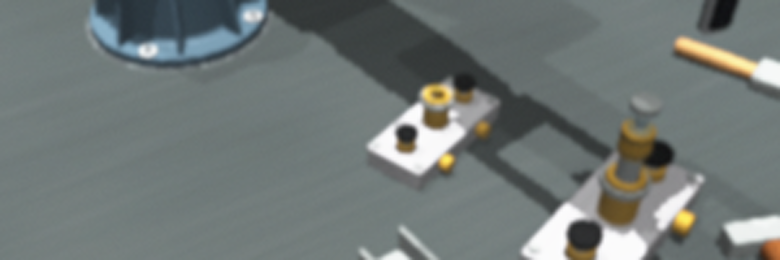

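The flowmeter stands upright in the port at (635,150). Its cap is at 168 mm, so the foot is about 37 mm deep, the ring is down and the gripper is clear.

```bash
python3 -c "
from h import *
print(arm.finish_job())"
```

```text
the job is handed in; nothing more can be done
None
```

The flowmeter is locked in the manifold port (foot about 37 mm deep). A pull of about 13 N lifted the ring clearly, then I lowered it, let go and handed the job in at about 27 s.

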